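Put the scraper blade away in the bench chest

ROBOT

A 6-joint arm with a two-finger parallel gripper is mounted at the origin on the work surface. World frame = base frame: x ahead of the robot, y to its left, z up, the work surface at z = 0. Lengths are in mm, angles in rad, forces in N, time in s.
With the tool pointing down it reaches from about 350 to 950 mm from the base axis. Payload 17.4 kg.
Tool frame: the origin (TCP) lies on the centre line of the jaws, within the pads' length; the fingertips stand 19 mm ahead of it and the grasp point (between the pads) is the TCP; x points along the fingers, z is the direction in which the jaws open and shut, and the axes are right-handed (so a half turn about x gives the same grasp; the last joint's range is limited). The gripper opens to 93 mm and grips with 3 to 60 N. Pads are 15 mm wide; open, the fingers measure 128 mm over their backs; the gripper's body (75 mm by 188 mm) begins 65 mm behind the grasp point.
Start: joints at [-1.157, 0.116, 1.442, -0, 1.584, -0.038], TCP at [294.687, -607.282, 237.646] pointing down, gripper open.
Joint ranges: [-2.83, 2.83], [-0.83, 2.19], [0.07, 2.5], [-1.14, 4.28], [0.01, 3], [-2.97, 2.97]. Speed limits (rad/s): [1.89, 1.89, 2.22, 3.14, 3.14, 3.14].

INTERFACE

Orientations are given as a 3x3 rotation matrix whose columns are the frame's x, y, z axes.
In Python, from plant import robot gives the robot as it stands. The module is installed in compiled form; this text tells all that it offers.
- The arm moves only by the tool carry_out, never from a script. Its arguments are lists of equal length, an entry for each row: "linear": the shift along the world's x, y, z in cm, a list of three; "angular": the turn, a rotation vector about the world's x, y, z in rad, a list of three; "claw": the closure, from 0 (fully open) to 1 (shut). In form: {"linear": [[dx, dy, dz], ...], "angular": [[ax, ay, az], ...], "claw": [claw, ...]}. A call has 1 to 10 rows; each row shifts and turns the commanded pose from where the row before left it; what a row does not reach is not made up. A row lasts 1/12 s, in which the tool goes at most 41.7 mm and 7.16 degrees, less where a joint would pass 70% of its speed; a pose out of reach is approached as far as the arm can. A call is refused whole if a number of a shift passes 4.17 or a number of a turn 0.125, either way. A call with a gripper value outside its range is refused whole. The fingers move at their own pace and stop on an object; "grip_force" is the grip in N (left out, the last holds). Time passes only in rows, so rows that do not move let the fingers close. It gives the time, the measured TCP pose, the force and the opening at its end, in the units of the state.
- robot.get_state(): the state, without advancing time (a new reading comes with each control period).
- robot.get_image(name): name is "scene" or "top" or "wrist"; returns (picture, depth): 480x640x3 uint8, blue, green, red; 480x640 float32, mm along the optical axis (not along the pixel's ray), 0 where there is no reading.
- robot.camera_model(name): a dict with "fx", "fy", "cx", "cy" (pixels), "rvec" (rotation vector, rad) and "tvec" (3), from world to camera coordinates, as OpenCV has them; the wrist camera has in their place "T_tool_cam" (4x4, takes a point from camera to tool coordinates, whose origin is the TCP and whose axes are the tool frame's). Camera axes: x right, y down, z forward; pixel columns grow to the right and rows downward; lengths in mm; the calibration is good to about 2 mm. A picture is of the moment at which its call begins: read the wrist's pose just before it. camera_model takes no time and is no camera call.
- robot.job_done(): hands the job in, once; it reports no verdict.
Trained networks look in the newest picture that a camera, given by its name, has taken for a name from the list of things; names that differ only in an ending like _2 or _b are one class to them, and where a whole thing is asked for, a point or a joint stands for the part that bears it (a point fixed in the world has none). Each returns a list of dicts, best first, with "conf" (0 to 1); they miss things now and then, are a little off and sometimes report something else, mostly with a low value. They report only what shows in the picture. A call takes as long as a camera call. They do not tell look-alikes from the thing itself.
- robot.look_for(camera, label): "uv" ([column, row] in pixels, amid what is visible of it).
The state is a dict: "time_s": time; "q": joint angles; "joint_vel": joint speeds; "effort": joint torques, N m; "ee_pos": TCP position; "eef_rot": TCP orientation; "wrist_force": force on the tool from outside, world axes, zero at the start; "ft_torque": the same for the moment, N m; "width": opening from 0.0 (shut) to 1.0 (fully open).
Only numpy, scipy, OpenCV 4.12 (cv2) and the standard library are available. Lean on these libraries where they do the work, as an engineer would, in place of code of your own. Each camera call takes 0.05 s, during which the arm holds its last target. There are 200 camera calls.

TASK

Put the flat steel scraper blade away: pull the little chest's drawer well open by its knob, lay the blade flat in the drawer without dropping it, then push the drawer fully home. The blade lies too low between the battens on the wooden slab to be gripped there, so slide it part-way out over the slab's open end first; leave everything else on the bench where it is.

Things in the scene. Friction and masses are not known exactly. Their poses are not given: they have to be found in the camera images.
- chest_drawer0 (a joint): Slide of the chest's only drawer, m: 0 = shut, grows as it opens, stop at 0.165. It runs along the chest's -x axis with about 1 N of friction and light damping; no catch, no spring; stays where left. It may start up to 10 mm open.
- chest_drawer0_handle (a point): Grip point of the drawer's turned wooden knob, on its axis, 35 mm in front of the drawer front, 62 mm above the bench. The knob's axis is the chest's x axis; round head 28 mm across, from 27 to 43 mm in front of the drawer front, on a 12 mm neck. Frame as the chest's (x into the chest, z up). Moves with the drawer.
- chest_front (a point): Foot of the bench chest's drawer front, midway across, on the bench; x into the chest (the chest's x axis), z up. Wooden, fixed: 240 mm deep, 220 wide, 100 high. Above it a shelf board (190 to 208 mm above the bench, stock on it to 235 mm) juts out to x = -5 mm; an upright gripper over the shut knob would strike it: lean the tool 25 to 45 degrees, fingers pointing down and into the chest.
- drawer_floor (a point): Point on the drawer's inner floor, midway across, 22 mm above the bench; moves with the drawer; axes as the chest's. The inside runs from x = -42 mm (front) to x = 152 mm and y = -89 to 89 mm of it; 6 mm walls rise 56 mm above the floor; the front is 21 mm thick in all and rises 66 mm. Only what is drawn out past the shelf board is open from above; the blade may reach in under the board.
- slab: Thick wooden slab, fixed: 160 mm (x) by 120 (y), top 70 mm above the bench; origin under its centre, on the bench. On top a channel 62 mm wide runs along x, centred on y = 0, between battens 12 mm wide, 8 mm high; open at the slab's -x end (edge at x = -80 mm, towards the robot), closed at the other by a strip 8 mm high, inner face x = 72 mm.
- blade: Scraper blade: flat steel plate 100 (x) by 56 (y) by 3 mm, 130 g (varies); origin at the centre of its underside. Lies in the slab's waxed channel (friction 0.25), x along it, front edge 25 to 50 mm short of the open end. Press on it with shut fingertips (5 to 10 N) to draw it; it tips off once its centre passes the edge. With 35 to 45 mm standing out, grip it there by its sides.
- glue: Bystander: white glue bottle, 54 mm across, 150 mm tall, beside the slab; origin at the centre of its base.
- jar: Bystander: glass jar with steel lid, 64 mm across, 80 mm tall, between the slab and the chest; origin at the centre of its base.
- dowel_end: Bystander: upright dowel cut-off, 30 mm across, 45 mm tall; origin at the centre of its base.
- offcut: Bystander: dark wood offcut 60 x 130 x 35 mm, between the robot and the slab; origin at the centre of its underside.
- hammer: Bystander: hammer lying on the left of the bench; lies along its x.
- screwdriver: Bystander: screwdriver lying on the right of the bench; lies along its x.
- brush: Bystander: bench brush lying on the right of the bench; lies along its x.
Things that resemble listed ones, but are neither listed nor needed, are in the scene too. Several things have the shape of the blade; the one meant has the colours described above.

How it is judged (in metres and radians):
On the way, in this order (a step that is already met when the one before it is completed fails the run):
1. the drawer is pulled at least 120 mm open (value of joint chest_drawer0 above 0.12 m), for 0.2 s.
2. the blade lies flat on the drawer's floor, let go, with the drawer still open (at least 80 mm) (x of blade in the frame of drawer_floor between -0.02 and 0.13 m and y of blade in the frame of drawer_floor between -0.075 and 0.075 m and z of blade in the frame of drawer_floor between -0.004 and 0.006 m and angle between blade's own z axis and vertical below 0.1 rad and value of joint chest_drawer0 above 0.08 m and contact force between the fingers and blade below 0.05 N and linear speed of blade below 0.03 m/s), for 0.2 s.
At the end, for the whole second after the job is handed in: The drawer is shut to within 6 mm, with the blade lying flat (within 0.1 rad) and still on the drawer's floor (value of joint chest_drawer0 below 0.006 m and x of blade in the frame of drawer_floor between -0.02 and 0.13 m and y of blade in the frame of drawer_floor between -0.075 and 0.075 m and z of blade in the frame of drawer_floor between -0.004 and 0.006 m and angle between blade's own z axis and vertical below 0.1 rad and linear speed of blade below 0.02 m/s and velocity of joint chest_drawer0 between -0.01 and 0.01 m/s); the robot touches nothing.
It fails at once if the blade is dropped (falls free, touching nothing, faster than 0.8 m/s: a fall of more than about 30 mm) (contact force between blade and anything else below 0.001 N and linear speed of blade above 0.8 m/s).
It fails at once if a bystander is moved more than 30 mm (distance of any of glue, jar, dowel_end, offcut, hammer, screwdriver, brush from where it was at the start of the episode above 0.03 m).
It also fails if it takes over 72 s, if anything falls off the work surface, if the arm or the gripper's body presses on something with over 40 N, if the wrist force passes 120 N, or if a joint passes its speed limit or range.

## Working session

There is one attempt and no reset: what is moved stays moved. The work goes in short steps, Python scripts to look and compute and a tool call to move; the robot and the scene stay as the last step left them, time stands still between calls to the robot, and variables do not carry over. Pictures are saved under pics/ and viewed, about 8 in all and at most 12, crops included, and the job is handed in when it is done.

Besides the shell and the picture viewer there is one more tool, called after "Call:" in YAML: its name, and indented under it one key for each argument. carry_out: Moves the arm, as the interface text tells. Its arguments: {"type":"object","properties":{"linear":{"type":"array","items":{"type":"array","items":{"type":"number"}}},"angular":{"type":"array","items":{"type":"array","items":{"type":"number"}}},"claw":{"type":"array","items":{"type":"number"}},"grip_force":{"type":"number"}},"required":["linear","angular","claw"]}

```bash
mkdir -p pics; cat > h.py <<'E'
import numpy as np, cv2
from plant import robot
np.set_printoptions(precision=4,suppress=True)
def shot(cam,name=None):
    st=robot.get_state(); im,d=robot.get_image(cam); m=robot.camera_model(cam)
    if cam=="wrist":
        T=np.eye(4);T[:3,:3]=st["eef_rot"];T[:3,3]=st["ee_pos"]
        W=T@np.array(m["T_tool_cam"])
    else:
        W=np.eye(4);R=cv2.Rodrigues(np.array(m["rvec"],float))[0]
        W[:3,:3]=R.T;W[:3,3]=-R.T@np.array(m["tvec"],float).ravel()
    if name: cv2.imwrite("pics/"+name,im)
    return im,d,m,W
def cloud(d,m,W):
    v,u=np.mgrid[:d.shape[0],:d.shape[1]]
    P=np.stack([(u-m["cx"])/m["fx"]*d,(v-m["cy"])/m["fy"]*d,d],-1)@W[:3,:3].T+W[:3,3]
    P[d<=0]=np.nan
    return P
def st():
    s=robot.get_state(); print(s["time_s"],s["ee_pos"],s["wrist_force"],s["width"]); print(np.array(s["eef_rot"])); print(np.array(s["q"])); return s
E
python3 - <<'E'
from h import *
st()
for c in("top","scene"):
    im,d,m,W=shot(c,c+"0.png"); P=cloud(d,m,W); np.savez(c+"0.npz",P=P,im=im)
    print(c,W[:3,3])
    for l in ["chest_drawer0_handle","slab","blade","glue","jar","dowel_end","offcut"]:
        for r in robot.look_for(c,l)[:4]:
            u,v=map(int,np.round(r["uv"])); print(l,round(r["conf"],2),u,v,P[v,u])
E
```

```text
0.0 [ 294.5949 -607.0981  236.8857] [-0.1232 -0.6828 -0.1665] 1.0027613661229438
[[-0.0005  0.8997  0.4366]
 [ 0.0011  0.4366 -0.8997]
 [-1.      0.     -0.0012]]
[-1.1568  0.1165  1.4423 -0.      1.584  -0.0378]
top [ 409.5874  -36.0901 1564.3085]
chest_drawer0_handle 0.89 231 195 [689.0236 191.9166  63.769 ]
slab 0.91 381 221 [ 609.0819 -244.9612   78.692 ]
blade 0.69 392 222 [ 606.7983 -277.4717   73.4562]
blade 0.64 393 161 [ 804.2008 -294.7914    5.1811]
blade 0.56 329 236 [574.1931 -97.7882  -1.0178]
glue 0.76 439 236 [ 561.6923 -402.3941  112.4866]
glue 0.57 232 192 [697.8115 188.9764  64.4959]
jar 0.76 310 175 [744.7715 -40.2475  78.5492]
dowel_end 0.38 310 290 [410.9695 -39.6768  41.9169]
offcut 0.77 356 292 [ 405.0192 -174.4342   37.6671]
scene [1175.9188 -292.0021  990.825 ]
chest_drawer0_handle 0.6 410 278 [751.2415 141.5149  85.4794]
chest_drawer0_handle 0.15 220 293 [ 604.5946 -279.7813   72.8668]
slab 0.88 225 313 [ 657.3586 -284.2199   69.6335]
blade 0.82 218 292 [ 600.2822 -283.2933   73.0686]
blade 0.82 246 384 [ 807.8558 -292.0987    7.6027]
glue 0.66 163 301 [ 590.3751 -402.6385   99.5728]
jar 0.88 340 314 [767.2166 -48.1303  77.7504]
dowel_end 0.75 285 215 [416.0669 -45.6775  36.8921]
dowel_end 0.41 160 300 [ 588.8278 -407.5156  105.07  ]
offcut 0.56 237 229 [ 411.3808 -181.5028   38.0895]
```

View pics/top0.png

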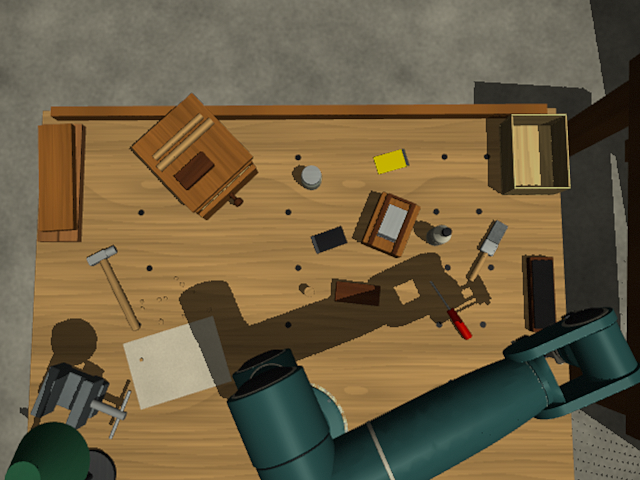

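View pics/scene0.png

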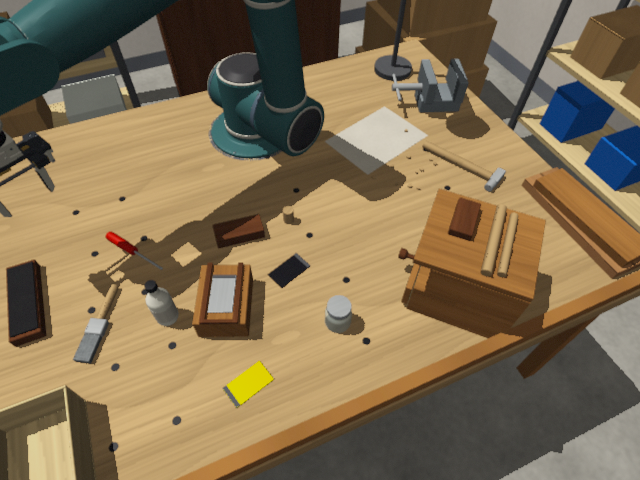

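Blade candidates in the top picture: the steel plate on the slab (392,222), a yellow plate (393,161) and a black plate (329,236). The steel plate fits, because it is the only bare-steel one and it lies in the slab's channel. I'll confirm that in a crop and fit the poses from depth.

```bash
python3 - <<'E'
from h import *
z=np.load("top0.npz");P=z["P"];im=z["im"]
def rect(mask,box,nm):
    u0,v0,u1,v1=box; M=np.zeros(mask.shape,bool);M[v0:v1,u0:u1]=1
    m=(mask&M).astype(np.uint8); n,l,s,c=cv2.connectedComponentsWithStats(m)
    k=1+np.argmax(s[1:,4]); Q=P[l==k]
    r=cv2.minAreaRect(Q[:,:2].astype(np.float32)); print(nm,s[k],"c",r[0],"size",r[1],"ang",r[2],"z",np.median(Q[:,2]))
    return l==k
Z=P[...,2]
rect((Z>180)&(Z<250),(110,80,280,240),"shelf")
rect((Z>184)&(Z<214),(110,80,280,240),"board")
rect((Z>45)&(Z<90),(350,180,425,265),"slab")
rect((Z>76)&(Z<90),(350,180,425,265),"battens")
g=im.astype(int); steel=(g.min(-1)>105)&(g.max(-1)-g.min(-1)<40)
b=rect(steel&(Z>60)&(Z<90),(350,180,425,265),"blade")
k=rect((Z>40)&(Z<85),(222,185,250,215),"knob")
print(P[k].min(0),P[k].max(0),np.median(P[k],0))
crop=cv2.resize(im[180:265,340:450],None,fx=5,fy=5,interpolation=cv2.INTER_CUBIC)
crop2=cv2.resize(im[150:230,190:260],None,fx=5,fy=5,interpolation=cv2.INTER_CUBIC)
o=np.zeros((425,800,3),np.uint8);o[:,:550]=crop;o[:400,550:]=crop2[:,100:350]
cv2.imwrite("pics/c1.png",o)
s=np.load("scene0.npz");PS=s["P"];Q=PS[240:265+30,390:420].reshape(-1,3)
Q=Q[(Q[:,2]>40)&(Q[:,2]<85)&(Q[:,0]<720)]
print("scene knob",len(Q),np.median(Q,0),Q.min(0),Q.max(0))
E
```

```text
shelf [ 132   93  122  120 7388] c (782.7730102539062, 276.8984375) size (248.70790100097656, 220.30889892578125) ang 43.47146224975586 z 208.73613930700617
board [ 132   93  122  120 5516] c (782.7730102539062, 276.8984375) size (248.70790100097656, 220.30889892578125) ang 43.47146224975586 z 207.52828760650902
slab [ 362  191   59   66 2331] c (603.63232421875, -277.1607666015625) size (120.38568878173828, 161.73773193359375) ang 67.36900329589844 z 72.76731268119738
battens [393 194  24  60 247] c (601.36376953125, -312.8855285644531) size (67.34544372558594, 171.5750732421875) ang 89.1790771484375 z 79.15230899024482
blade [378 204  29  35 589] c (608.7139282226562, -279.13787841796875) size (56.107425689697266, 89.91078186035156) ang 66.42737579345703 z 73.62450981518077
knob [222 185  22  22 184] c (681.8422241210938, 178.86190795898438) size (49.471012115478516, 77.86003112792969) ang 46.24750900268555 z 68.9018881577415
[655.3742 155.771   40.9741] [722.972  221.449   84.9898] [682.3095 180.2007  68.9019]
scene knob 120 [677.5932 172.19    69.1534] [661.6287 156.2315  57.0237] [693.7781 191.479   80.0781]
```

View pics/c1.png

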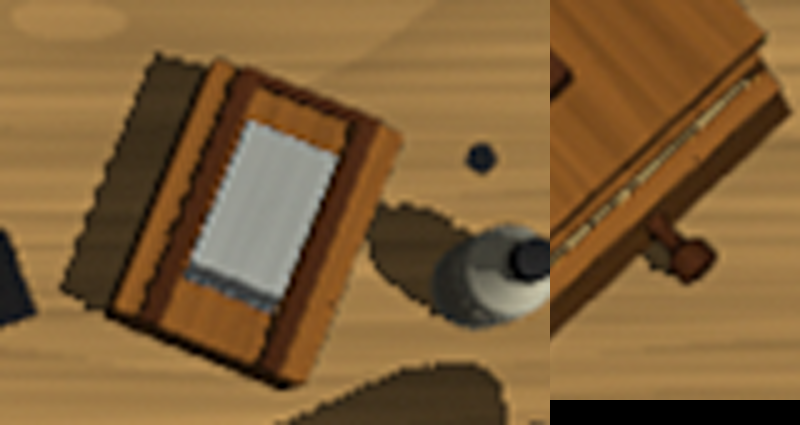

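The crop shows the bare-steel plate lying between the battens, its front edge about 30 mm short of the open end at crop (230,300). In the right half, the knob head is at crop (690,260) and the drawer is nearly shut. Steel blade confirmed. I'll go to the knob with a 35° lean.

Call:
carry_out:
  linear:
    - [1.6,3.6,0]
    - [1.6,3.6,0]
    - [1.6,3.6,0]
    - [1.6,3.6,0]
    - [1.6,3.6,0]
    - [1.6,3.6,0]
    - [1.6,3.6,0]
    - [1.6,3.6,0]
    - [1.6,3.6,0]
    - [1.6,3.6,0]
  angular:
    - [0,0,0.0307]
    - [0,0,0.0307]
    - [0,0,0.0307]
    - [0,0,0.0307]
    - [0,0,0.0307]
    - [0,0,0.0307]
    - [0,0,0.0307]
    - [0,0,0.0307]
    - [0,0,0.0307]
    - [0,0,0.0307]
  claw: [0,0,0,0,0,0,0,0,0,0]
  grip_force: 30

```text
time_s: 1.63
ee_pos: [455.0, -245.4, 237.9]
eef_rot: [[0.001, 0.725, 0.689], [-0.0, 0.689, -0.725], [-1.0, 0.0, 0.001]]
wrist_force: [0.7, 0.5, -0.1]
width: 0.998
```

Call:
carry_out:
  linear:
    - [1.6,3.6,-0.4]
    - [1.6,3.6,-0.4]
    - [1.6,3.6,-0.4]
    - [1.6,3.6,-0.4]
    - [1.6,3.6,-0.4]
    - [1.6,3.6,-0.4]
    - [1.6,3.6,-0.4]
    - [1.6,3.6,-0.4]
    - [1.6,3.6,-0.4]
    - [1.6,3.6,-0.4]
  angular:
    - [0.042,-0.0443,0]
    - [0.042,-0.0443,0]
    - [0.042,-0.0443,0]
    - [0.042,-0.0443,0]
    - [0.042,-0.0443,0]
    - [0.042,-0.0443,0]
    - [0.042,-0.0443,0]
    - [0.042,-0.0443,0]
    - [0.042,-0.0443,0]
    - [0.042,-0.0443,0]
  claw: [0,0,0,0,0,0,0,0,0,0]

```text
time_s: 2.47
ee_pos: [615.2, 114.5, 198.1]
eef_rot: [[0.418, 0.593, 0.688], [0.396, 0.562, -0.726], [-0.817, 0.576, 0.0]]
wrist_force: [0.2, 0.1, 0.1]
width: 1.0
```

```bash
python3 - <<'E'
from h import *
st()
a=np.array([.7257,.688]);y=np.array([-.688,.7257]);F=np.array([697.5,196.1])
def ch(Q): D=Q[...,:2]-F; return np.stack([D@a,D@y,Q[...,2]],-1)
def kn(P,nm):
    C=ch(P.reshape(-1,3)); 
    k=(abs(C[:,1])<40)&(C[:,0]>-70)&(C[:,0]<-29)&(C[:,2]>40)&(C[:,2]<85); K=C[k]
    print(nm,k.sum(),np.percentile(K,[2,50,98],axis=0))
    f=(abs(C[:,1])<90)&(C[:,0]>-25)&(C[:,0]<10)&(C[:,2]>25)&(C[:,2]<80)&(abs(C[:,1])>20); 
    if f.sum(): print(" front",f.sum(),np.percentile(C[f],[5,50,95],axis=0))
for c in("top","scene"): kn(np.load(c+"0.npz")["P"],c)
im,d,m,W=shot("wrist","w1.png"); P=cloud(d,m,W); kn(P,"wrist")
for r in robot.look_for("wrist","chest_drawer0_handle")[:2]: u,v=map(int,r["uv"]);print(r,ch(P[v,u]))
E
```

```text
2.4667 [615.1652 114.461  198.0517] [0.1838 0.1191 0.0771] 0.9997314983994483
[[ 0.4183  0.5933  0.6877]
 [ 0.396   0.5623 -0.726 ]
 [-0.8174  0.576   0.0002]]
[-0.0469 -0.2424  1.9317  0.4976  1.0551  0.6042]
top 63 [[-46.6334 -12.3742  56.208 ]
 [-39.499    0.2561  71.6001]
 [-30.0476  12.4648  78.8042]]
 front 214 [[ -4.6073 -83.2787  28.0356]
 [ -3.206    0.5236  52.4915]
 [ -1.8546  82.8853  78.5175]]
scene 73 [[-45.2309 -11.5835  58.7043]
 [-37.0786  -4.6941  72.1732]
 [-29.3834  10.3284  77.461 ]]
wrist 861 [[-43.702   -9.626   54.192 ]
 [-39.2025   2.7585  72.0242]
 [-29.531   15.4009  76.1501]]
 front 4560 [[ -0.8621 -83.0339  28.4865]
 [ -0.3053 -20.078   55.8708]
 [  0.2141  82.8563  77.6586]]
{'uv': [310.0, 192.5], 'conf': 0.92} [-0.3388  5.2639 76.7523]
{'uv': [313.1, 87.3], 'conf': 0.59} [ -2.7822   1.2776 198.2276]
```

View pics/w1.png

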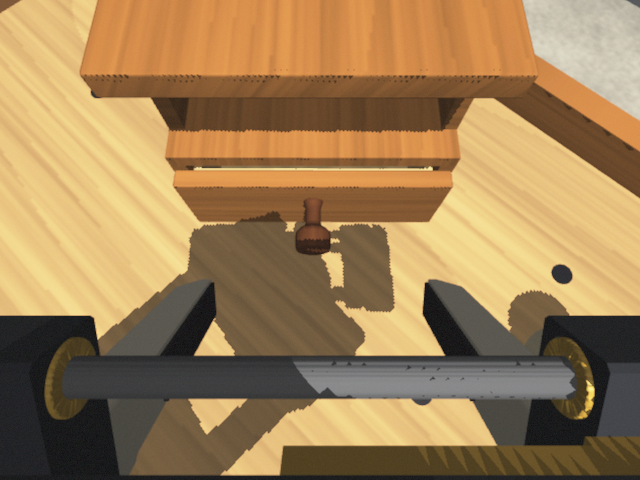

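The wrist view shows the knob at (313,235), between the open fingers and clear of the board. Next: descend, grip and pull.

Call:
carry_out:
  linear:
    - [0.69,0.72,-1.7]
    - [0.69,0.72,-1.7]
    - [0.69,0.72,-1.7]
    - [0.69,0.72,-1.7]
    - [0.69,0.72,-1.7]
    - [0.69,0.72,-1.7]
    - [0.69,0.72,-1.7]
    - [0.69,0.72,-1.7]
    - [0,0,0]
    - [0,0,0]
  angular:
    - [0,0,0]
    - [0,0,0]
    - [0,0,0]
    - [0,0,0]
    - [0,0,0]
    - [0,0,0]
    - [0,0,0]
    - [0,0,0]
    - [0,0,0]
    - [0,0,0]
  claw: [0,0,0,0,0,0,0,0,0.5,0.9]
  grip_force: 20

```text
time_s: 3.4
ee_pos: [669.5, 170.0, 61.2]
eef_rot: [[0.414, 0.595, 0.688], [0.394, 0.564, -0.725], [-0.82, 0.572, -0.001]]
wrist_force: [0.1, -0.2, 1.0]
width: 0.904
```

Call:
carry_out:
  linear:
    - [0,0,0]
    - [0,0,0]
    - [0,0,0]
    - [0,0,0]
    - [0,0,0]
    - [0,0,0]
  angular:
    - [0,0,0]
    - [0,0,0]
    - [0,0,0]
    - [0,0,0]
    - [0,0,0]
    - [0,0,0]
  claw: [0.9,0.9,0.9,0.9,0.9,0.9]

```text
time_s: 3.9
ee_pos: [669.9, 170.2, 62.0]
eef_rot: [[0.416, 0.594, 0.688], [0.394, 0.564, -0.726], [-0.819, 0.574, 0.0]]
wrist_force: [0.6, -0.2, -0.5]
width: 0.47
```

Call:
carry_out:
  linear:
    - [0,0,0]
    - [0,0,0]
    - [0,0,0]
    - [0,0,0]
    - [0,0,0]
  angular:
    - [0,0,0]
    - [0,0,0]
    - [0,0,0]
    - [0,0,0]
    - [0,0,0]
  claw: [0.9,0.9,0.9,0.9,0.9]

```text
time_s: 4.32
ee_pos: [668.7, 171.9, 61.5]
eef_rot: [[0.413, 0.595, 0.69], [0.397, 0.564, -0.724], [-0.82, 0.573, -0.003]]
wrist_force: [-11.2, 11.4, 6.9]
width: 0.288
```

Call:
carry_out:
  linear:
    - [-0.73,-0.69,0]
    - [-1.16,-1.1,0]
    - [-1.16,-1.1,0]
    - [-1.16,-1.1,0]
    - [-1.16,-1.1,0]
    - [-1.16,-1.1,0]
    - [-1.16,-1.1,0]
    - [-1.16,-1.1,0]
    - [-1.16,-1.1,0]
    - [-1.02,-0.96,0]
  angular:
    - [0,0,0]
    - [0,0,0]
    - [0,0,0]
    - [0,0,0]
    - [0,0,0]
    - [0,0,0]
    - [0,0,0]
    - [0,0,0]
    - [0,0,0]
    - [0,0,0]
  claw: [0.9,0.9,0.9,0.9,0.9,0.9,0.9,0.9,0.9,0.9]

```text
time_s: 5.15
ee_pos: [557.7, 67.1, 61.5]
eef_rot: [[0.413, 0.595, 0.69], [0.398, 0.564, -0.724], [-0.819, 0.573, -0.004]]
wrist_force: [-10.7, 15.2, 7.0]
width: 0.291
```

Call:
carry_out:
  linear:
    - [0,0,0]
    - [0,0,0]
    - [0,0,0]
    - [0,0,0]
  angular:
    - [0,0,0]
    - [0,0,0]
    - [0,0,0]
    - [0,0,0]
  claw: [0.9,0.9,0.9,0.9]

```text
time_s: 5.48
ee_pos: [558.2, 67.6, 61.5]
eef_rot: [[0.412, 0.595, 0.69], [0.398, 0.564, -0.724], [-0.819, 0.573, -0.005]]
wrist_force: [-14.6, 14.6, 9.0]
width: 0.295
```

Call:
carry_out:
  linear:
    - [0,0,0]
    - [0,0,0]
    - [0,0,0]
    - [0,0,0]
    - [-0.41,-0.39,0.82]
    - [-0.82,-0.79,1.64]
    - [-0.82,-0.79,1.64]
    - [-0.82,-0.79,1.64]
    - [-0.82,-0.79,1.64]
    - [-0.82,-0.79,1.64]
  angular:
    - [0,0,0]
    - [0,0,0]
    - [0,0,0]
    - [0,0,0]
    - [0,0,0]
    - [0,0,0]
    - [0,0,0]
    - [0,0,0]
    - [0,0,0]
    - [0,0,0]
  claw: [0,0,0,0,0,0,0,0,0,0]

```text
time_s: 6.32
ee_pos: [513.7, 21.8, 153.2]
eef_rot: [[0.416, 0.594, 0.688], [0.394, 0.564, -0.726], [-0.819, 0.573, 0.001]]
wrist_force: [-0.2, -0.8, 0.3]
width: 0.959
```

Call:
carry_out:
  linear:
    - [0.5,-1.5,0.5]
    - [0.5,-1.5,0.5]
    - [0.5,-1.5,0.5]
    - [0.5,-1.5,0.5]
    - [0.5,-1.5,0.5]
    - [0.5,-1.5,0.5]
    - [0.5,-1.5,0.5]
    - [0.5,-1.5,0.5]
    - [0.5,-1.5,0.5]
    - [0.5,-1.5,0.5]
  angular:
    - [-0.042,0.0443,0]
    - [-0.042,0.0443,0]
    - [-0.042,0.0443,0]
    - [-0.042,0.0443,0]
    - [-0.042,0.0443,0]
    - [-0.042,0.0443,0]
    - [-0.042,0.0443,0]
    - [-0.042,0.0443,0]
    - [-0.042,0.0443,0]
    - [-0.042,0.0443,0]
  claw: [0,0,0,0,0,0,0,0,0,0]

```text
time_s: 7.15
ee_pos: [564.4, -128.8, 203.0]
eef_rot: [[-0.002, 0.726, 0.687], [-0.003, 0.687, -0.726], [-1.0, -0.003, 0.001]]
wrist_force: [0.0, -0.6, 0.0]
width: 0.999
```

Call:
carry_out:
  linear:
    - [0.6,-1.6,0]
    - [0.6,-1.6,0]
    - [0.6,-1.6,0]
    - [0.6,-1.6,0]
    - [0.6,-1.6,0]
    - [0.6,-1.6,0]
    - [0.6,-1.6,0]
    - [0.6,-1.6,0]
    - [0.6,-1.6,0]
    - [0.6,-1.6,0]
  angular:
    - [0,0,-0.1154]
    - [0,0,-0.1154]
    - [0,0,-0.1154]
    - [0,0,-0.1154]
    - [0,0,-0.1154]
    - [0,0,-0.1154]
    - [0,0,-0.1154]
    - [0,0,-0.1154]
    - [0,0,-0.1154]
    - [0,0,-0.1154]
  claw: [0.98,0.98,0.98,0.98,0.98,0.98,0.98,0.98,0.98,0.98]

```text
time_s: 7.98
ee_pos: [624.2, -288.8, 202.6]
eef_rot: [[-0.0, 0.92, -0.391], [-0.0, -0.391, -0.92], [-1.0, 0.0, 0.0]]
wrist_force: [0.2, -0.5, 0.2]
width: 0.33
```

```bash
python3 - <<'E'
from h import *
s=st()
im,d,m,W=shot("wrist","w2.png"); P=cloud(d,m,W);Z=P[...,2];np.savez("w2.npz",P=P,im=im)
im2,d2,m2,W2=shot("top","t2.png");P2=cloud(d2,m2,W2);np.savez("t2.npz",P=P2,im=im2)
k=(Z>55)&(Z<95)&(abs(P[...,0]-604)<130)&(abs(P[...,1]+277)<130)
r=cv2.minAreaRect(P[k][:,:2].astype(np.float32)); print("slab",r)
g=im.astype(int); steel=(g.max(-1)-g.min(-1)<35)&k&(g.max(-1)>50)&(Z<77)&(Z>66)
n,l,q,c=cv2.connectedComponentsWithStats(steel.astype(np.uint8)); i=1+np.argmax(q[1:,4]); Q=P[l==i]
print(q[i],cv2.minAreaRect(Q[:,:2].astype(np.float32)),np.median(Q[:,2]))
E
```

```text
7.9833 [ 624.1885 -288.8437  202.5879] [ 0.1773 -0.534   0.2023] 0.3304480792244254
[[-0.      0.9203 -0.3912]
 [-0.0003 -0.3912 -0.9203]
 [-1.      0.0001  0.0003]]
[-0.4704  0.1544  1.456  -0.0003  1.5311  1.5024]
slab ((590.5942993164062, -311.7178955078125), (200.349853515625, 154.1517333984375), 67.39476013183594)
[ 271  197   81  130 9482] ((604.9345703125, -273.7358093261719), (56.89805603027344, 99.96466064453125), 66.86415100097656) 72.47584369236012
```

View pics/w2.png

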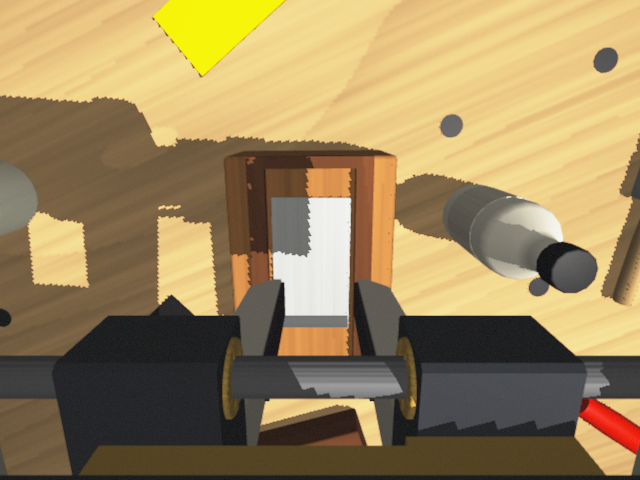

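The wrist view shows the blade at (311,262), whole in the channel, with its rear edge about 22 mm from the end strip and nothing in the way. Now lower the shut fingertips onto it.

Call:
carry_out:
  linear:
    - [0.1,0.1,-2]
    - [0.1,0.1,-2]
    - [0.1,0.1,-2]
    - [0,0.1,-2]
    - [0,0,-2]
    - [0,0,-0.3]
    - [0,0,-0.3]
    - [0,0,0]
    - [0,0,0]
    - [0,0,0]
  angular:
    - [0,0,0]
    - [0,0,0]
    - [0,0,0]
    - [0,0,0]
    - [0,0,0]
    - [0,0,0]
    - [0,0,0]
    - [0,0,0]
    - [0,0,0]
    - [0,0,0]
  claw: [0.98,0.98,0.98,0.98,0.98,0.98,0.98,0.98,0.98,0.98]

```text
time_s: 8.92
ee_pos: [627.9, -283.8, 97.4]
eef_rot: [[0.002, 0.923, -0.385], [-0.001, -0.385, -0.923], [-1.0, 0.002, 0.0]]
wrist_force: [0.3, 0.2, -0.1]
width: 0.019
```

Call:
carry_out:
  linear:
    - [0,0,-0.2]
    - [0,0,-0.2]
    - [0,0,0]
    - [0,0,0]
  angular:
    - [0,0,0]
    - [0,0,0]
    - [0,0,0]
    - [0,0,0]
  claw: [0.98,0.98,0.98,0.98]

```text
time_s: 9.25
ee_pos: [627.7, -283.7, 92.3]
eef_rot: [[0.001, 0.923, -0.385], [-0.0, -0.385, -0.923], [-1.0, 0.001, 0.0]]
wrist_force: [-0.5, -0.6, 3.6]
width: 0.02
```

Call:
carry_out:
  linear:
    - [0,0,-0.1]
    - [0,0,0]
    - [0,0,0]
  angular:
    - [0,0,0]
    - [0,0,0]
    - [0,0,0]
  claw: [0.98,0.98,0.98]

```text
time_s: 9.5
ee_pos: [627.8, -283.8, 92.2]
eef_rot: [[0.001, 0.923, -0.385], [-0.001, -0.385, -0.923], [-1.0, 0.001, 0.0]]
wrist_force: [-2.7, 2.4, 12.1]
width: 0.02
```

Call:
carry_out:
  linear:
    - [-0.1,0.04,0]
    - [-0.32,0.136,0.03]
    - [-0.32,0.136,0]
    - [-0.32,0.136,0]
    - [-0.32,0.136,0]
    - [-0.32,0.136,0]
    - [-0.32,0.136,0]
    - [-0.32,0.136,0]
    - [-0.32,0.136,0]
    - [0,0,0]
  angular:
    - [0,0,0]
    - [0,0,0]
    - [0,0,0]
    - [0,0,0]
    - [0,0,0]
    - [0,0,0]
    - [0,0,0]
    - [0,0,0]
    - [0,0,0]
    - [0,0,0]
  claw: [0.98,0.98,0.98,0.98,0.98,0.98,0.98,0.98,0.98,0.98]

```text
time_s: 10.33
ee_pos: [601.1, -272.4, 92.3]
eef_rot: [[0.002, 0.923, -0.385], [-0.001, -0.385, -0.923], [-1.0, 0.002, 0.0]]
wrist_force: [-1.5, 2.3, 10.6]
width: 0.017
```

```bash
cat >> h.py <<'E'
def blade(name=None):
    """steel blade rectangle (on the slab) from the top camera, cm-level mask by colour and height"""
    im,d,m,W=shot("top",name); P=cloud(d,m,W); Z=P[...,2]; g=im.astype(int)
    k=(g.min(-1)>60)&(g.max(-1)-g.min(-1)<40)&(Z>62)&(Z<79)&(abs(P[...,0]-580)<110)&(abs(P[...,1]+270)<90)
    n,l,q,c=cv2.connectedComponentsWithStats(k.astype(np.uint8)); i=1+np.argmax(q[1:,4]); Q=P[l==i]
    u=np.array([.922,-.387]);v=np.array([.387,.922]);D=Q[:,:2]-[603.6,-277.2]
    print("blade px",q[i],"slab-x",np.percentile(D@u,[0,2,98,100]),"slab-y",np.percentile(D@v,[2,98]),cv2.minAreaRect(Q[:,:2].astype(np.float32)))
    return im
E
python3 -c "
from h import *
st();blade('t3.png')"
```

```text
10.3333 [ 601.0635 -272.3983   92.2501] [-1.5238  2.3158 10.5725] 0.01665926468072172
[[ 0.0016  0.9229 -0.3849]
 [-0.0008 -0.3849 -0.9229]
 [-1.      0.0018  0.0001]]
[-0.4642  0.1568  1.6361 -0.      1.3469  1.5018]
blade px [377 230  21  15 177] slab-x [-55.5545 -53.6431 -24.9926 -23.6763] slab-y [-27.4452  23.48  ] ((566.4136352539062, -264.0584716796875), (54.0799446105957, 30.466264724731445), 63.95032501220703)
```

```bash
python3 -c "
import cv2
im=cv2.imread('pics/t3.png');cv2.imwrite('pics/c3.png',cv2.resize(im[190:270,340:440],None,fx=6,fy=6,interpolation=cv2.INTER_CUBIC))"
```

```text
(no output)
```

View pics/c3.png

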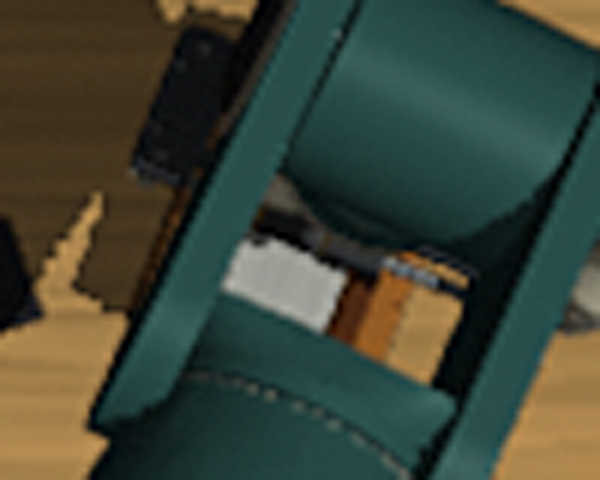

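The arm hides the blade's front edge in the top picture; only the bright patch at crop (290,285) shows. I'll check the rear edge in the wrist camera instead.

```bash
cat >> h.py <<'E'
def wblade(name=None):
    im,d,m,W=shot("wrist",name); P=cloud(d,m,W); Z=P[...,2]; g=im.astype(int)
    u=np.array([.922,-.387]);v=np.array([.387,.922]);D=P[...,:2]-[603.6,-275.5]
    X=D@u;Y=D@v
    k=(g.max(-1)-g.min(-1)<35)&(g.max(-1)>50)&(Z>66)&(Z<78)&(X>-130)&(X<75)&(abs(Y)<34)
    print("n",k.sum(),"slab-x",np.percentile(X[k],[0.5,2,98,99.5]),"slab-y",np.percentile(Y[k],[1,99]),"z",np.percentile(Z[k],[5,50,95]))
E
python3 -c "
from h import *
wblade('w3.png')"
```

```text
n 8572 slab-x [-76.818  -72.3191  34.2721  45.4389] slab-y [-33.2668  33.2786] z [71.4073 72.5722 77.3488]
```

```bash
sed -i 's/^    print("n",k.sum()/    k\&=(abs(Y)<20)\&(Z<75.5)\n    print(np.histogram(X[k],np.arange(-130,80,10)))\n    print("n",k.sum()/' h.py; python3 -c "
from h import *
wblade()"
```

```text
(array([   0,    0,    0,    0,    0,  237,  282,   66,    0,   25,   78,
         93,  280, 1480, 2020,  361,    0,    0,    0,    0]), array([-130, -120, -110, -100,  -90,  -80,  -70,  -60,  -50,  -40,  -30,
        -20,  -10,    0,   10,   20,   30,   40,   50,   60,   70]))
n 4922 slab-x [-77.4068 -74.8722  21.1782  21.4523] slab-y [-19.6955  19.6402] z [71.5029 72.515  73.5226]
```

View pics/w3.png

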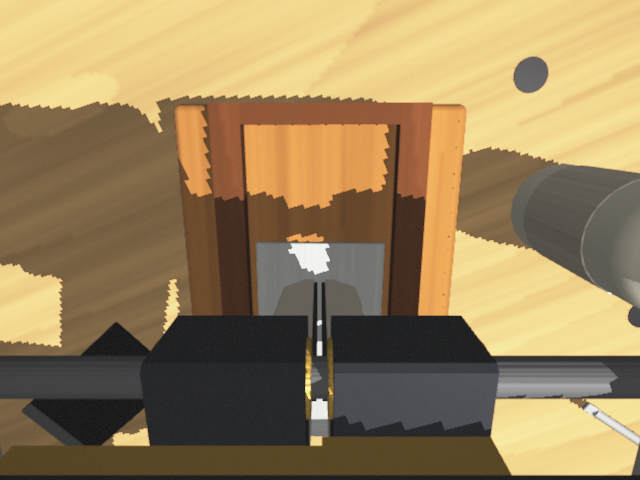

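The wrist view is clean: the blade is straight in the channel, rear edge at row 243 (slab x = 21 mm), so it followed the fingers by 29 mm. I'll draw it 41 mm more.

Call:
carry_out:
  linear:
    - [-0.38,0.16,0]
    - [-0.38,0.16,0]
    - [-0.38,0.16,0]
    - [-0.38,0.16,0]
    - [-0.38,0.16,0]
    - [-0.38,0.16,0]
    - [-0.38,0.16,0]
    - [-0.38,0.16,0]
    - [-0.38,0.16,0]
    - [-0.38,0.16,0]
  angular:
    - [0,0,0]
    - [0,0,0]
    - [0,0,0]
    - [0,0,0]
    - [0,0,0]
    - [0,0,0]
    - [0,0,0]
    - [0,0,0]
    - [0,0,0]
    - [0,0,0]
  claw: [0.98,0.98,0.98,0.98,0.98,0.98,0.98,0.98,0.98,0.98]

```text
time_s: 11.32
ee_pos: [563.4, -256.6, 92.3]
eef_rot: [[0.002, 0.923, -0.385], [-0.001, -0.385, -0.923], [-1.0, 0.002, 0.0]]
wrist_force: [1.7, -0.1, 6.9]
width: 0.022
```

Call:
carry_out:
  linear:
    - [0,0,0]
    - [0,0,0]
    - [0,0,0.5]
    - [0,0,2]
    - [0,0,3]
    - [0,0,3]
  angular:
    - [0,0,0]
    - [0,0,0]
    - [0,0,0]
    - [0,0,0]
    - [0,0,0]
    - [0,0,0]
  claw: [0.98,0.98,0.98,0.98,0.98,0.98]

```text
time_s: 11.82
ee_pos: [562.4, -256.0, 176.4]
eef_rot: [[-0.002, 0.923, -0.385], [0.001, -0.385, -0.923], [-1.0, -0.002, -0.0]]
wrist_force: [0.5, -0.5, -0.0]
width: 0.018
```

```bash
python3 -c "
from h import *
st();wblade('w4.png')"
```

```text
11.8167 [ 562.3785 -256.0479  176.4413] [ 0.492  -0.4908 -0.0393] 0.0182288501292512
[[-0.0018  0.9229 -0.385 ]
 [ 0.001  -0.385  -0.9229]
 [-1.     -0.002  -0.0002]]
[-0.4686  0.0166  1.6452  0.0001  1.4818  1.4975]
(array([  0,  46,  54,  53,  54, 167, 848, 898, 898, 946, 961,  39,   0,
         0,   0,   0,   0,   0,   0,   0]), array([-130, -120, -110, -100,  -90,  -80,  -70,  -60,  -50,  -40,  -30,
        -20,  -10,    0,   10,   20,   30,   40,   50,   60,   70]))
n 4971 slab-x [-114.2465 -100.0904  -20.5117  -19.8464] slab-y [-19.5587  19.545 ] z [71.3887 72.4622 73.523 ]
```

The blade's rear edge is at slab x = -20, so about 40 mm stands out. I'll open, move over the overhang and come down around its sides.

Call:
carry_out:
  linear:
    - [-0.46,0.19,0]
    - [-0.46,0.19,0]
    - [-0.46,0.19,0]
    - [-0.46,0.19,0]
    - [-0.46,0.19,0]
    - [-0.46,0.19,0]
    - [-0.46,0.19,-1.2]
    - [-0.46,0.19,-1.2]
    - [-0.46,0.19,-1.2]
    - [-0.42,0.2,-1.2]
  angular:
    - [0,0,0]
    - [0,0,0]
    - [0,0,0]
    - [0,0,0]
    - [0,0,0]
    - [0,0,0]
    - [0,0,0]
    - [0,0,0]
    - [0,0,0]
    - [0,0,0]
  claw: [0.05,0.05,0.05,0.05,0.05,0.05,0.05,0.05,0.05,0.05]

```text
time_s: 12.7
ee_pos: [516.4, -236.8, 126.1]
eef_rot: [[-0.001, 0.923, -0.385], [0.001, -0.385, -0.923], [-1.0, -0.001, -0.0]]
wrist_force: [0.5, -0.5, -0.6]
width: 0.689
```

Call:
carry_out:
  linear:
    - [0,0,0]
    - [0,0,0]
    - [0,0,-1.1]
    - [0,0,-1.1]
    - [0,0,-1.1]
    - [0,0,-1.1]
    - [0,0,0]
    - [0,0,0]
  angular:
    - [0,0,0]
    - [0,0,0]
    - [0,0,0]
    - [0,0,0]
    - [0,0,0]
    - [0,0,0]
    - [0,0,0]
    - [0,0,0]
  claw: [0.05,0.05,0.05,0.05,0.05,0.05,0.05,0.05]

```text
time_s: 13.37
ee_pos: [517.0, -237.1, 83.2]
eef_rot: [[-0.001, 0.923, -0.385], [0.001, -0.385, -0.923], [-1.0, -0.002, -0.0]]
wrist_force: [0.4, -0.4, 0.2]
width: 0.956
```

```bash
python3 -c "
from h import *
st();shot('wrist','w5.png');shot('scene','s5.png')
a=cv2.imread('pics/w5.png');b=cv2.imread('pics/s5.png')[230:360,130:300]
o=np.zeros((480,800,3),np.uint8);o[:300,:400]=cv2.resize(a,(400,300));o[:306,400:]=cv2.resize(b,(400,306));cv2.imwrite('pics/c5.png',o[:310])"
```

```text
13.3667 [ 517.0079 -237.0514   83.2136] [ 0.4124 -0.4078  0.2346] 0.9560293236057127
[[-0.0014  0.9229 -0.385 ]
 [ 0.0007 -0.385  -0.9229]
 [-1.     -0.0015 -0.0001]]
[-0.4748 -0.0282  1.8459  0.      1.3254  1.4912]
```

View pics/c5.png

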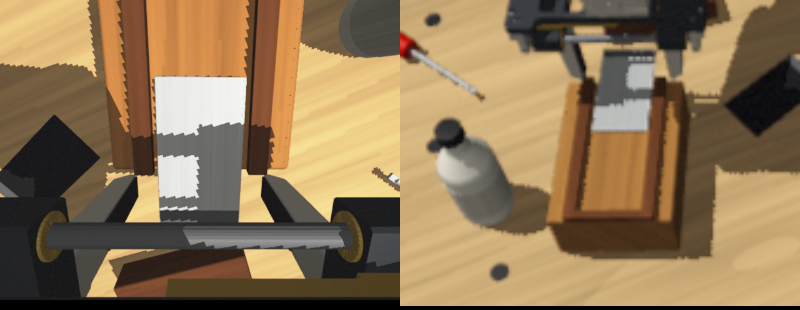

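The fingers stand either side of the overhang, beyond the slab's end (left picture, blade at (200,150)); the right picture agrees. Close and lift.

Call:
carry_out:
  linear:
    - [0,0,0]
    - [0,0,0]
    - [0,0,0]
    - [0,0,0]
    - [0,0,0]
    - [0,0,0]
    - [0,0,0]
    - [0,0,0]
  angular:
    - [0,0,0]
    - [0,0,0]
    - [0,0,0]
    - [0,0,0]
    - [0,0,0]
    - [0,0,0]
    - [0,0,0]
    - [0,0,0]
  claw: [0.8,0.8,0.8,0.8,0.8,0.8,0.8,0.8]
  grip_force: 50

```text
time_s: 14.13
ee_pos: [517.3, -237.2, 84.2]
eef_rot: [[0.0, 0.923, -0.385], [-0.0, -0.385, -0.923], [-1.0, 0.0, 0.0]]
wrist_force: [-0.6, 0.1, 0.8]
width: 0.576
```

Call:
carry_out:
  linear:
    - [0,0,0.3]
    - [0,0,0.5]
    - [0,0,0.8]
    - [0,0,1]
    - [0,0,1.2]
    - [0,0,1.2]
    - [0,0,1]
    - [0,0,0]
  angular:
    - [0,0,0]
    - [0,0,0]
    - [0,0,0]
    - [0,0,0]
    - [0,0,0]
    - [0,0,0]
    - [0,0,0]
    - [0,0,0]
  claw: [0.8,0.8,0.8,0.8,0.8,0.8,0.8,0.8]

```text
time_s: 14.8
ee_pos: [518.1, -237.6, 147.3]
eef_rot: [[0.003, 0.923, -0.385], [-0.002, -0.385, -0.923], [-1.0, 0.004, 0.0]]
wrist_force: [0.4, -0.4, -1.5]
width: 0.583
```

```bash
cat >> h.py <<'E'
def held():
    """height of the held blade along tool y (ahead of the fingers), relative to TCP"""
    s=robot.get_state(); im,d,m,W=shot("wrist"); P=cloud(d,m,W); R=np.array(s["eef_rot"]); D=(P-s["ee_pos"])@R
    k=(abs(D[...,2])<22)&(D[...,1]>12)&(D[...,1]<85)&(abs(D[...,0])<35); Q=D[k]
    for y in range(10,90,10):
        q=Q[(Q[:,1]>=y)&(Q[:,1]<y+10)]
        if len(q)>10: print(y,len(q),"ahead-of-TCP",np.round(np.median(q[:,0]),1))
E
python3 -c "
from h import *
st();held()
P=np.load('t2.npz')['P'];a=np.array([.7257,.688]);y=np.array([-.688,.7257]);C=np.stack([(P[...,:2]-[697.5,196.1])@a,(P[...,:2]-[697.5,196.1])@y,P[...,2]],-1).reshape(-1,3)
k=(C[:,0]<-6)&(C[:,0]>-185)&(abs(C[:,1])<60)&(abs(C[:,1])>20)
for x in range(-175,-5,5):
    q=C[k&(C[:,0]>=x)&(C[:,0]<x+5)]
    print(x,np.round(np.median(q[:,2]),0),end='; ')
k=(C[:,0]<-30)&(C[:,0]>-130)&(C[:,2]>60)&(C[:,2]<90); print(np.histogram(C[k][:,1],np.arange(-115,116,5)))
"
```

```text
14.8 [ 518.1368 -237.6385  147.3333] [ 0.3926 -0.3641 -1.4945] 0.5830474910444611
[[ 0.0033  0.9229 -0.385 ]
 [-0.0017 -0.385  -0.9229]
 [-1.      0.0037  0.0003]]
[-0.4748 -0.0762  1.7839  0.      1.4302  1.4912]
10 1904 ahead-of-TCP 12.0
20 2476 ahead-of-TCP 12.1
30 2591 ahead-of-TCP 12.2
40 2727 ahead-of-TCP 12.3
50 2825 ahead-of-TCP 12.5
60 3016 ahead-of-TCP 12.6
70 1362 ahead-of-TCP 12.7
-175 -0.0; -170 -0.0; -165 -1.0; -160 13.0; -155 64.0; -150 88.0; -145 87.0; -140 79.0; -135 77.0; -130 28.0; -125 21.0; -120 22.0; -115 22.0; -110 23.0; -105 22.0; -100 22.0; -95 22.0; -90 22.0; -85 22.0; -80 22.0; -75 22.0; -70 22.0; -65 21.0; -60 21.0; -55 23.0; -50 22.0; -45 22.0; -40 21.0; -35 21.0; -30 21.0; -25 20.0; -20 21.0; -15 22.0; -10 23.0; (array([ 0,  0,  0,  1, 58, 27,  0,  0,  0,  0,  0,  0,  0,  0,  0,  0,  0,
        0,  0,  0,  0,  0,  0,  0,  0,  0,  0,  0,  0,  0,  0,  0,  0,  0,
        0,  0,  0,  0,  0,  0, 19, 58,  0,  0,  0,  0]), array([-115, -110, -105, -100,  -95,  -90,  -85,  -80,  -75,  -70,  -65,
        -60,  -55,  -50,  -45,  -40,  -35,  -30,  -25,  -20,  -15,  -10,
         -5,    0,    5,   10,   15,   20,   25,   30,   35,   40,   45,
         50,   55,   60,   65,   70,   75,   80,   85,   90,   95,  100,
        105,  110,  115]))
```

The blade is held flat (12.0 to 12.7 mm ahead of the TCP along its length). The open drawer's floor reads about 22 mm, from chest x = -130 back to the board. Carry it over.

Call:
carry_out:
  linear:
    - [0.3,1.2,0]
    - [0.5,2.3,0]
    - [0.5,2.3,0]
    - [0.5,2.3,0]
    - [0.5,2.3,0]
    - [0.5,2.3,0]
    - [0.5,2.3,0]
    - [0.5,2.3,0]
    - [0.5,2.3,0]
    - [0.5,2.3,0]
  angular:
    - [0,0,0.1154]
    - [0,0,0.1154]
    - [0,0,0.1154]
    - [0,0,0.1154]
    - [0,0,0.1154]
    - [0,0,0.1154]
    - [0,0,0.1154]
    - [0,0,0.1154]
    - [0,0,0.1154]
    - [0,0,0.1154]
  claw: [0.8,0.8,0.8,0.8,0.8,0.8,0.8,0.8,0.8,0.8]

```text
time_s: 15.68
ee_pos: [565.1, -17.0, 143.5]
eef_rot: [[-0.001, 0.722, 0.692], [0.0, 0.692, -0.722], [-1.0, -0.001, -0.001]]
wrist_force: [0.9, -0.3, -2.0]
width: 0.587
```

Call:
carry_out:
  linear:
    - [0.75,1.85,0]
    - [0.75,1.85,0]
    - [0.75,1.85,0]
    - [0.75,1.85,0]
    - [0.75,1.85,0]
    - [0.75,1.85,0]
    - [0.75,1.85,0]
    - [0.75,1.85,0]
    - [0,0,0]
    - [0,0,0]
  angular:
    - [0,0,0]
    - [0,0,0]
    - [0,0,0]
    - [0,0,0]
    - [0,0,0]
    - [0,0,0]
    - [0,0,0]
    - [0,0,0]
    - [0,0,0]
    - [0,0,0]
  claw: [0.8,0.8,0.8,0.8,0.8,0.8,0.8,0.8,0.8,0.8]

```text
time_s: 16.52
ee_pos: [625.1, 130.4, 143.1]
eef_rot: [[-0.001, 0.725, 0.689], [-0.0, 0.689, -0.725], [-1.0, -0.001, -0.001]]
wrist_force: [0.1, 0.3, -1.6]
width: 0.585
```

```bash
python3 -c "
from h import *
s=st();held();shot('wrist','w6.png')
a=np.array([.7257,.688]);y=np.array([-.688,.7257]);D=np.array(s['ee_pos'])[:2]-[697.5,196.1];print('chest',D@a,D@y)
"
```

```text
16.5167 [625.0764 130.3545 143.1458] [ 0.1143  0.2545 -1.5641] 0.5850588717009078
[[-0.0014  0.7248  0.689 ]
 [-0.0003  0.689  -0.7248]
 [-1.     -0.0012 -0.0007]]
[ 0.1657  0.0788  1.6357 -0.0001  1.4286  0.9764]
10 1909 ahead-of-TCP 12.0
20 2452 ahead-of-TCP 12.1
30 2590 ahead-of-TCP 12.3
40 2723 ahead-of-TCP 12.4
50 2855 ahead-of-TCP 12.5
60 2971 ahead-of-TCP 12.7
70 1586 ahead-of-TCP 12.9
chest -97.7907265221324 2.1159500141742864
```

View pics/w6.png

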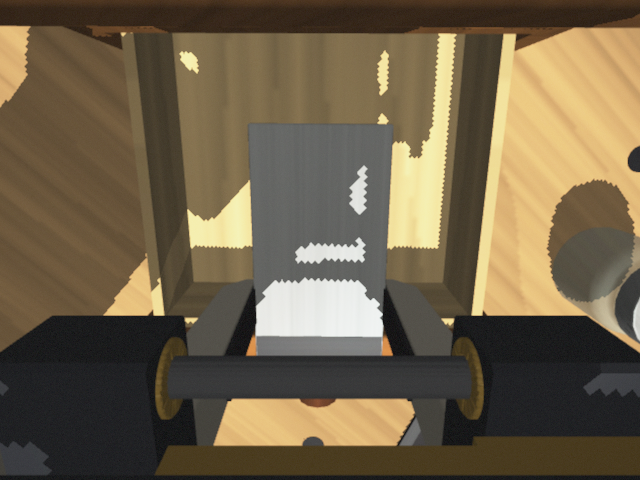

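The blade is centred over the open drawer (edges at columns 250 and 390, drawer walls at 150 and 490), its rear end at row 125 short of the board. Lower it.

Call:
carry_out:
  linear:
    - [0.15,0.14,-1.2]
    - [0.15,0.14,-1.2]
    - [0,0,-1.2]
    - [0,0,-1.2]
    - [0,0,-1.2]
    - [0,0,-1.2]
    - [0,0,-1.1]
    - [0,0,-0.8]
    - [0,0,0]
    - [0,0,0]
  angular:
    - [0,0,0]
    - [0,0,0]
    - [0,0,0]
    - [0,0,0]
    - [0,0,0]
    - [0,0,0]
    - [0,0,0]
    - [0,0,0]
    - [0,0,0]
    - [0,0,0]
  claw: [0.8,0.8,0.8,0.8,0.8,0.8,0.8,0.8,0.8,0.8]

```text
time_s: 17.45
ee_pos: [628.2, 132.6, 52.8]
eef_rot: [[-0.001, 0.726, 0.688], [-0.0, 0.688, -0.726], [-1.0, -0.0, -0.0]]
wrist_force: [-0.1, 0.9, -0.4]
width: 0.587
```

Call:
carry_out:
  linear:
    - [0,0,-0.3]
    - [0,0,0]
    - [0,0,-0.2]
    - [0,0,0]
  angular:
    - [0,0,0]
    - [0,0,0]
    - [0,0,0]
    - [0,0,0]
  claw: [0.8,0.8,0.8,0.8]

```text
time_s: 17.78
ee_pos: [628.3, 132.6, 48.2]
eef_rot: [[0.0, 0.726, 0.688], [0.0, 0.688, -0.726], [-1.0, 0.0, 0.0]]
wrist_force: [-0.4, 0.4, -1.4]
width: 0.586
```

Call:
carry_out:
  linear:
    - [0,0,-0.2]
    - [0,0,-0.2]
    - [0,0,-0.1]
    - [0,0,0]
    - [0,0,0]
  angular:
    - [0,0,0]
    - [0,0,0]
    - [0,0,0]
    - [0,0,0]
    - [0,0,0]
  claw: [0.8,0.8,0.8,0.8,0.8]

```text
time_s: 18.2
ee_pos: [628.3, 132.6, 43.1]
eef_rot: [[-0.0, 0.726, 0.688], [-0.0, 0.688, -0.726], [-1.0, -0.0, -0.0]]
wrist_force: [-0.7, -0.4, -0.9]
width: 0.585
```

Call:
carry_out:
  linear:
    - [0,0,-0.1]
    - [0,0,0]
    - [0,0,0]
    - [0,0,0]
    - [0,0,0]
    - [0,0,0]
    - [0,0,0]
  angular:
    - [0,0,0]
    - [0,0,0]
    - [0,0,0]
    - [0,0,0]
    - [0,0,0]
    - [0,0,0]
    - [0,0,0]
  claw: [0.8,0.2,0.2,0.2,0.2,0.2,0.2]

```text
time_s: 18.78
ee_pos: [628.3, 132.6, 42.2]
eef_rot: [[0.0, 0.726, 0.688], [0.0, 0.688, -0.726], [-1.0, 0.0, 0.0]]
wrist_force: [0.5, -0.4, -0.3]
width: 0.804
```

Call:
carry_out:
  linear:
    - [0,0,1]
    - [0,0,2]
    - [0,0,2.5]
    - [0,0,2.5]
    - [0,0,2]
    - [0,0,0]
    - [0,0,0]
  angular:
    - [0,0,0]
    - [0,0,0]
    - [0,0,0]
    - [0,0,0]
    - [0,0,0]
    - [0,0,0]
    - [0,0,0]
  claw: [0.2,0.2,0.2,0.2,0.2,0.1,0]

```text
time_s: 19.37
ee_pos: [628.8, 132.7, 144.1]
eef_rot: [[0.003, 0.726, 0.688], [0.0, 0.688, -0.726], [-1.0, 0.002, 0.001]]
wrist_force: [-0.2, 0.8, -0.8]
width: 0.898
```

```bash
cat >> h.py <<'E'
def drawer(name=None):
    im,d,m,W=shot("wrist",name); P=cloud(d,m,W); g=im.astype(int)
    a=np.array([.7257,.688]);y=np.array([-.688,.7257]);D=P[...,:2]-[697.5,196.1];X=D@a;Y=D@y;Z=P[...,2]
    k=(g.max(-1)-g.min(-1)<30)&(g.max(-1)>50)&(Z>12)&(Z<45)&(abs(Y)<85)&(X>-140)&(X<60)
    n,l,q,c=cv2.connectedComponentsWithStats(k.astype(np.uint8)); i=1+np.argmax(q[1:,4]); k=l==i
    A=np.c_[X[k],Y[k],np.ones(k.sum())]; s=np.linalg.lstsq(A,Z[k],rcond=None)[0]
    print("blade n",k.sum(),"x",np.percentile(X[k],[1,99]),"y",np.percentile(Y[k],[1,99]),"z",np.median(Z[k]),"slopes",s[:2])
    f=(abs(Y)<60)&(abs(Y)>20)&(Z>80)&(Z<95)&(X<-5)&(X>-190); print("front top x",np.percentile(X[f],[2,98]) if f.sum()>20 else None)
E
python3 -c "
from h import *
st();drawer('w7.png')"
```

```text
19.3667 [628.7921 132.6977 144.0825] [-0.2268  0.7892 -0.7512] 0.897589901325611
[[ 0.0027  0.7257  0.688 ]
 [ 0.0005  0.688  -0.7257]
 [-1.      0.0022  0.0015]]
[0.1683 0.0845 1.6281 0.     1.4263 0.9803]
blade n 11562 x [-115.6608  -19.5124] y [-25.0648  29.5149] z 24.481477787969567 slopes [ 0.0025 -0.0011]
front top x [-144.8188 -136.7081]
```

View pics/w7.png

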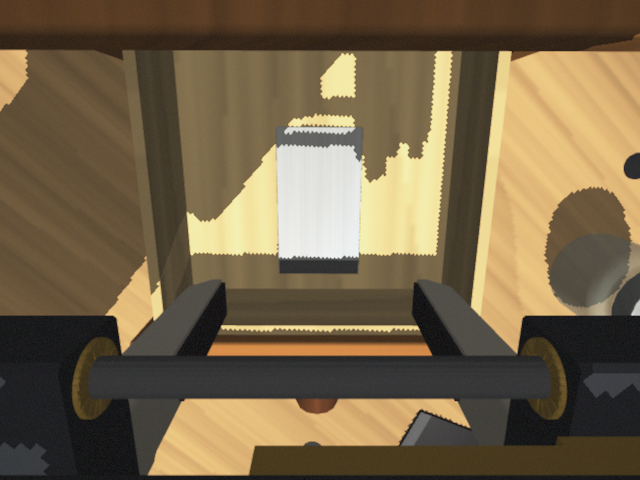

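The blade lies flat on the drawer floor at (318,200), clear of all walls (top at 24.5 mm, slopes below 0.003), and is released. Now back to the knob.

Call:
carry_out:
  linear:
    - [-1.15,-1.1,0.3]
    - [-1.15,-1.1,0.3]
    - [-1.15,-1.1,0.3]
    - [-1.15,-1.1,0]
    - [-1.15,-1.1,0]
    - [-1.15,-1.1,0]
    - [-1.15,-1.1,0]
    - [-1.15,-1.1,0]
    - [-1.15,-1.1,0]
    - [-1.15,-1.1,0]
  angular:
    - [0.042,-0.0443,0]
    - [0.042,-0.0443,0]
    - [0.042,-0.0443,0]
    - [0.042,-0.0443,0]
    - [0.042,-0.0443,0]
    - [0.042,-0.0443,0]
    - [0.042,-0.0443,0]
    - [0.042,-0.0443,0]
    - [0.042,-0.0443,0]
    - [0.042,-0.0443,0]
  claw: [0,0,0,0,0,0,0,0,0,0]

```text
time_s: 20.25
ee_pos: [512.4, 22.4, 150.3]
eef_rot: [[0.417, 0.594, 0.688], [0.396, 0.563, -0.726], [-0.818, 0.575, -0.0]]
wrist_force: [-0.3, -0.1, -0.1]
width: 0.998
```

Call:
carry_out:
  linear:
    - [0.55,0.55,-1.14]
    - [0.55,0.55,-1.14]
    - [0.55,0.55,-1.14]
    - [0.55,0.55,-1.14]
    - [0.55,0.55,-1.14]
    - [0.55,0.55,-1.14]
    - [0.55,0.55,-1.14]
    - [0.55,0.55,-1.14]
    - [0,0,0]
    - [0,0,0]
  angular:
    - [0,0,0]
    - [0,0,0]
    - [0,0,0]
    - [0,0,0]
    - [0,0,0]
    - [0,0,0]
    - [0,0,0]
    - [0,0,0]
    - [0,0,0]
    - [0,0,0]
  claw: [0,0,0,0,0,0,0,0,0.5,0.9]
  grip_force: 20

```text
time_s: 21.08
ee_pos: [556.5, 66.9, 58.7]
eef_rot: [[0.414, 0.596, 0.689], [0.395, 0.564, -0.725], [-0.82, 0.572, -0.002]]
wrist_force: [-0.2, 0.3, 0.3]
width: 0.903
```

Call:
carry_out:
  linear:
    - [0.1,0.1,0.2]
    - [0,0,0]
    - [0,0,0]
    - [0,0,0]
    - [0,0,0]
    - [0,0,0]
    - [0,0,0]
    - [0,0,0]
    - [0,0,0]
    - [0,0,0]
  angular:
    - [0,0,0]
    - [0,0,0]
    - [0,0,0]
    - [0,0,0]
    - [0,0,0]
    - [0,0,0]
    - [0,0,0]
    - [0,0,0]
    - [0,0,0]
    - [0,0,0]
  claw: [0.9,0.9,0.9,0.9,0.9,0.9,0.9,0.9,0.9,0.9]

```text
time_s: 21.92
ee_pos: [558.1, 67.8, 61.9]
eef_rot: [[0.416, 0.595, 0.688], [0.395, 0.564, -0.725], [-0.819, 0.573, -0.0]]
wrist_force: [-4.5, 1.0, 2.2]
width: 0.289
```

Call:
carry_out:
  linear:
    - [0.4,0.38,0]
    - [0.8,0.76,0]
    - [1.1,1.04,0]
    - [1.1,1.04,0]
    - [1.1,1.04,0]
    - [1.1,1.04,0]
    - [1.1,1.04,0]
    - [1.1,1.04,0]
    - [1.1,1.04,0]
    - [1.1,1.04,0]
  angular:
    - [0,0,0]
    - [0,0,0]
    - [0,0,0]
    - [0,0,0]
    - [0,0,0]
    - [0,0,0]
    - [0,0,0]
    - [0,0,0]
    - [0,0,0]
    - [0,0,0]
  claw: [0.9,0.9,0.9,0.9,0.9,0.9,0.9,0.9,0.9,0.9]

```text
time_s: 22.75
ee_pos: [659.0, 163.0, 61.9]
eef_rot: [[0.416, 0.594, 0.688], [0.394, 0.564, -0.726], [-0.819, 0.573, 0.0]]
wrist_force: [-1.0, -1.4, 2.8]
width: 0.291
```

Call:
carry_out:
  linear:
    - [0.3,0.28,0]
    - [0.3,0.28,0]
    - [0,0,0]
    - [0,0,0]
  angular:
    - [0,0,0]
    - [0,0,0]
    - [0,0,0]
    - [0,0,0]
  claw: [0.9,0.9,0.9,0.9]

```text
time_s: 23.08
ee_pos: [664.1, 167.8, 62.0]
eef_rot: [[0.416, 0.595, 0.688], [0.395, 0.564, -0.726], [-0.819, 0.573, -0.0]]
wrist_force: [-0.8, 1.8, 2.3]
width: 0.291
```

Call:
carry_out:
  linear:
    - [0.15,0.14,0]
    - [0.15,0.14,0]
    - [0.15,0.14,0]
    - [0,0,0]
    - [0,0,0]
  angular:
    - [0,0,0]
    - [0,0,0]
    - [0,0,0]
    - [0,0,0]
    - [0,0,0]
  claw: [0.9,0.9,0.9,0.9,0.9]

```text
time_s: 23.5
ee_pos: [668.7, 172.1, 61.9]
eef_rot: [[0.416, 0.595, 0.688], [0.395, 0.564, -0.726], [-0.819, 0.573, -0.0]]
wrist_force: [-1.7, 4.6, 1.4]
width: 0.294
```

Back at the starting opening with no stop felt yet; go on in small steps.

Call:
carry_out:
  linear:
    - [0.15,0.14,0]
    - [0.15,0.14,0]
    - [0,0,0]
    - [0,0,0]
  angular:
    - [0,0,0]
    - [0,0,0]
    - [0,0,0]
    - [0,0,0]
  claw: [0.9,0.9,0.9,0.9]

```text
time_s: 23.83
ee_pos: [671.2, 174.5, 61.7]
eef_rot: [[0.415, 0.595, 0.688], [0.394, 0.564, -0.725], [-0.82, 0.572, -0.0]]
wrist_force: [-13.5, -4.3, 8.4]
width: 0.291
```

Call:
carry_out:
  linear:
    - [0.1,0.1,0]
    - [0,0,0]
    - [0,0,0]
  angular:
    - [0,0,0]
    - [0,0,0]
    - [0,0,0]
  claw: [0.9,0.9,0.9]

```text
time_s: 24.08
ee_pos: [672.0, 175.2, 61.6]
eef_rot: [[0.414, 0.595, 0.689], [0.394, 0.565, -0.725], [-0.821, 0.572, -0.0]]
wrist_force: [-19.6, -8.9, 10.0]
width: 0.293
```

Resistance has risen to about 20 N along the slide, so the drawer is home. Open, retreat and check.

Call:
carry_out:
  linear:
    - [0,0,0]
    - [0,0,0]
    - [0,0,0]
    - [0,0,0]
    - [0,0,0]
    - [-0.41,-0.39,0.82]
    - [-0.82,-0.79,1.64]
    - [-0.82,-0.79,1.64]
    - [-0.82,-0.79,1.64]
    - [-0.82,-0.79,1.64]
  angular:
    - [0,0,0]
    - [0,0,0]
    - [0,0,0]
    - [0,0,0]
    - [0,0,0]
    - [0,0,0]
    - [0,0,0]
    - [0,0,0]
    - [0,0,0]
    - [0,0,0]
  claw: [0,0,0,0,0,0,0,0,0,0]

```text
time_s: 24.92
ee_pos: [635.2, 139.8, 137.0]
eef_rot: [[0.416, 0.594, 0.688], [0.394, 0.564, -0.726], [-0.819, 0.573, 0.0]]
wrist_force: [-0.4, 1.4, 0.4]
width: 0.955
```

Call:
carry_out:
  linear:
    - [-0.82,-0.79,1.64]
    - [-0.82,-0.79,1.64]
    - [-0.82,-0.79,1.64]
    - [-0.82,-0.79,1.64]
    - [0,0,0]
    - [0,0,0]
  angular:
    - [0,0,0]
    - [0,0,0]
    - [0,0,0]
    - [0,0,0]
    - [0,0,0]
    - [0,0,0]
  claw: [0,0,0,0,0,0]

```text
time_s: 25.42
ee_pos: [603.2, 108.3, 202.7]
eef_rot: [[0.418, 0.594, 0.687], [0.394, 0.563, -0.726], [-0.819, 0.574, 0.002]]
wrist_force: [-0.2, -0.7, -0.2]
width: 1.002
```

```bash
python3 -c "
from h import *
st();im,d,m,W=shot('wrist','w8.png');P=cloud(d,m,W)
a=np.array([.7257,.688]);y=np.array([-.688,.7257]);D=P[...,:2]-[697.5,196.1];X=D@a;Y=D@y;Z=P[...,2]
f=(abs(Y)<90)&(abs(Y)>20)&(Z>28)&(Z<78)&(X>-30)&(X<12);print('front',f.sum(),np.percentile(X[f],[5,50,95]))
f=(abs(Y)<80)&(Z>84)&(Z<93)&(X>-30)&(X<40);print('drawer top',np.percentile(X[f],[2,98]))
f=(abs(Y)<90)&(Z>92)&(Z<102)&(X>-30)&(X<40);print('chest top edge',f.sum(),np.percentile(X[f],[1,5]))
im,d,m,W=shot('top');Q=cloud(d,m,W)
for l in ['glue','jar','dowel_end','offcut','hammer','screwdriver','brush']:
    for r in robot.look_for('top',l)[:1]: u,v=map(int,np.round(r['uv']));print(l,round(r['conf'],2),u,v,Q[v,u])
"
```

```text
25.4167 [603.1711 108.2896 202.6539] [-0.1574 -0.7    -0.1625] 1.0015364469698556
[[ 0.4182  0.5937  0.6875]
 [ 0.3939  0.5635 -0.7262]
 [-0.8185  0.5745  0.0018]]
[-0.0595 -0.2741  1.9492  0.4957  1.0734  0.6001]
front 4255 [1.6464 2.2254 2.7954]
drawer top [ 1.8616 17.6625]
chest top edge 7156 [16.4589 16.8459]
glue 0.94 439 239 [ 553.9945 -404.155   104.6421]
jar 0.6 309 177 [738.8264 -37.3211  78.6619]
offcut 0.92 356 290 [ 410.8588 -175.1974   29.9189]
hammer 0.96 116 279 [444.2907 540.7954  14.8219]
screwdriver 0.67 457 320 [ 322.6957 -472.1963   20.0787]
brush 0.75 488 245 [ 544.4943 -572.3052   15.7846]
```

View pics/w8.png

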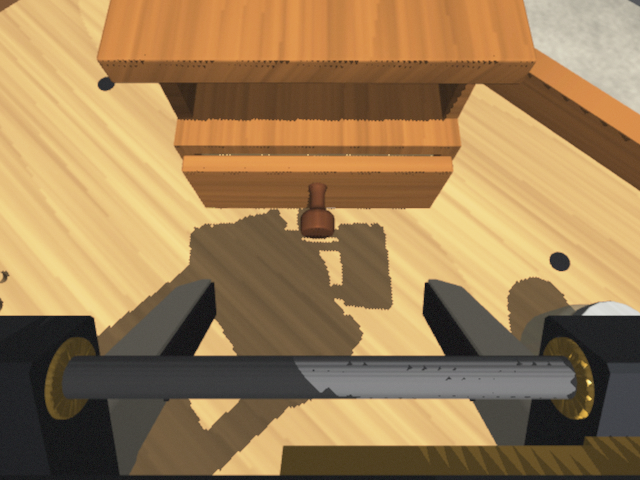

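The wrist view shows the drawer front (320,180) closed up to the carcass, and the gap seen at the start is gone. One last check: the front face against the board's edge, which should stand 5 mm ahead of it when shut.

```bash
python3 -c "
from h import *
im,d,m,W=shot('wrist');P=cloud(d,m,W)
a=np.array([.7257,.688]);y=np.array([-.688,.7257]);D=P[...,:2]-[697.5,196.1];X=D@a;Y=D@y;Z=P[...,2]
f=(abs(Y)<90)&(Z>193)&(Z<205)&(X<30)&(X>-40);print('board edge',f.sum(),np.percentile(X[f],[5,50,95]))
f=(abs(Y)<80)&(Y<-20)&(Z>28)&(Z<78)&(X>-30)&(X<12);print('front R',np.median(X[f]))
f=(abs(Y)<80)&(Y>20)&(Z>28)&(Z<78)&(X>-30)&(X<12);print('front L',np.median(X[f]))
"
```

```text
board edge 6079 [-3.8562 -3.0474 -2.2198]
front R 2.141843324746616
front L 2.327016805920909
```

The board edge reads -3.05 and the drawer front +2.2, a difference of 5.2 mm against the 5 mm expected when shut. The drawer is shut; handing in.

```bash
python3 -c "
from h import *
print(robot.job_done())"
```

```text
the job is handed in; nothing more can be done
None
```

The steel blade is in the chest's drawer and the drawer is shut. I handed the job in at about 25.5 s on the robot's clock; it reports no verdict.

**What I did:** I pulled the drawer about 152 mm open by its knob. I slid the blade about 70 mm with the shut fingertips until about 40 mm stood out over the slab's end. I then gripped it by its sides, carried it level, let it go within about 5 mm of the drawer floor and pushed the drawer home.

**Last checks:**
- **Blade:** after release and before shutting, it lay flat and clear of the drawer walls. Its top read 24.5 mm above the bench, with slopes below 0.003. I could not see it again once the drawer was shut.
- **Drawer:** resistance rose to about 20 N at the stop. The drawer front then read 5.2 mm behind the shelf board's edge, against 5 mm expected when shut.
- **Bystanders:** the glue, jar and offcut were found within about 10 mm of their first readings, which is within detector noise. The hammer, screwdriver and brush were found, but I had no starting readings to compare them with. The last search did not find the dowel end; the arm never went near it.
- **Force on the blade:** the pressing force briefly read 12 N, slightly over the advised 5 to 10 N, so I eased it before sliding; it still read 10.6 N part-way and 6.9 N at the end.
- **Top camera:** it disagreed with the wrist camera by 2 to 4 mm, so I used the wrist readings for the fine work.

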